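# Hang the head magnifier on its charging rail and start the charger

## Task

Put the head magnifier away to charge: it lies on its side on the ledge of its wooden stand, so tip it over (or lift it), away from you, until it hangs astride the stand's steel rail, one arm on each side, and comes to rest. Then press the button on the charger box all the way down and let it come back up. Leave the glass jar where it is.

Things in the scene. Friction and masses are not known exactly. Their poses are not given: they have to be found in the camera images.
- stand: Wooden charging stand, fixed. Origin: centre of its underside, on the table. x points from its ledge to its rail (roughly away from the robot), y along the rail. Base board 12 mm thick, x -100 to +140, y +-155 mm. The ledge is a solid block, flat top 50 mm above the table, x -90 to +40, y +-105 mm. Two 14 mm posts at x +105, y +-145 mm carry the rail; nothing is higher than 158 mm.
- lip (a point): Middle of the top of the stop lip, a low half-round bead along the rail-side edge of the ledge (8 mm wide, 4 mm high, 210 mm long): x +36, y 0, z 54 mm in the stand's frame. Axes as the stand's.
- rail: Round steel rail, 12 mm diameter, 300 mm long, fixed to the stand. Origin: middle of its centre line, at x +105, y 0, z 146 mm in the stand's frame (96 mm above the ledge, 69 mm beyond the lip). Axes as the stand's: it runs along y.
- magnifier: Head magnifier, 150-250 g: rigid black U-shaped headband, 105 mm deep, 150 mm across outside; strap 6 x 30 mm, straight crown, bevelled corners, heavier grey pads (47 x 44 mm) at both arm ends. Starts on its side on the ledge. Origin: underside of the lower arm. x: from crown (outer face at -55 mm) to arm ends (+50 mm); y across the strap (+-15 mm); z lower to upper arm, 0 to 150 mm.
- crown_out (a point): Middle of the crown's flat outer face (x -55, y 0, z +75 mm in the magnifier's frame; face z 20 to 130 mm). At the start it faces the robot, the opening the rail, arm ends 2 to 10 mm short of the lip. Flush with the crown a clear lens plate, 104 x 44 x 4 mm, sticks out to y +59 mm. Pushed high up here, the magnifier pivots on its arm end and past about 45 degrees falls onto the rail.
- crown_in (a point): Middle of the inner face of the magnifier's crown (x -49, y 0, z +75 mm in the magnifier's frame): the part that comes to rest on top of the rail, about 6 mm above the rail's centre line; the magnifier's x then points down; the near arm end may still touch the ledge. Axes as the magnifier's.
- charger: Charger box, fixed, grey, 90 (x) x 120 (y) x 45 mm high, to the left or right of the stand. Origin: centre of its underside, on the table.
- start_top (a point): Centre of the top face of the round push button (36 mm diameter, white, in a dark housing) on top of the charger box; pressed straight down.
- start (a joint): Travel of the push button in m: 0 released, 0.007 fully down; a spring needing about 5 N to be fully down brings it back.
- jar: Open glass jar, 76 mm diameter, 100 mm high, loose, on the other side of the stand from the charger box. Bystander. Origin: centre of its underside.
Not all that is in view belongs to the job. What is shaped like the charger but pink or yellow is not meant.

How it is judged (in metres and radians):
On the way, in this order (a step that is already met when the one before it is completed fails the run):
1. the magnifier hangs astride the rail, at rest (x of crown_in in the frame of rail between -0.04 and 0.04 m and y of crown_in in the frame of rail between -0.11 and 0.11 m and z of crown_in in the frame of rail between -0.004 and 0.02 m and angle between magnifier's own x axis and vertical above 2.74 rad and contact force between magnifier and rail above 0.3 N and linear speed of magnifier below 0.02 m/s and angular speed of magnifier below 0.15 rad/s), for 0.3 s.
2. the charger's button is pressed fully down (5.8 mm or more) while the magnifier hangs there (x of crown_in in the frame of rail between -0.04 and 0.04 m and y of crown_in in the frame of rail between -0.11 and 0.11 m and z of crown_in in the frame of rail between -0.004 and 0.02 m and angle between magnifier's own x axis and vertical above 2.74 rad and contact force between magnifier and rail above 0.3 N and value of joint start above 0.0058 m), for 0.05 s.
At the end, for the whole second after the job is handed in: The magnifier hangs at rest on the rail by the inside of its crown (crown middle within 40 mm of the rail across, 110 mm along, 4 mm below to 20 mm above its centre line), arms down within 0.4 rad; the button is up (under 1.5 mm); the jar is within 30 mm of its start (all of step 1 and value of joint start below 0.0015 m and not (distance of jar from where it was at the start of the episode above 0.03 m)); the robot touches nothing.
It fails at once if the jar is moved by more than 30 mm (distance of jar from where it was at the start of the episode above 0.03 m).
It also fails if it takes over 45 s, if anything falls off the work surface, if the arm or the gripper's body presses on something with over 40 N, if the wrist force passes 120 N, or if a joint passes its speed limit or range.

## Robot

A 6-joint arm with a two-finger parallel gripper is mounted at the origin on the work surface. World frame = base frame: x ahead of the robot, y to its left, z up, the work surface at z = 0. Lengths are in mm, angles in rad, forces in N, time in s.
With the tool pointing down it reaches from about 275 to 725 mm from the base axis. Payload 5.6 kg.
Tool frame: the origin (TCP) lies midway between the tips of the shut fingers; the grasp point (between the pads) lies 19 mm behind it (grip_depth is the distance from the TCP to the grasp point, in mm); z points along the fingers, x is the direction in which the jaws open and shut, and the axes are right-handed (so a half turn about z gives the same grasp; the last joint's range is limited). The gripper opens to 85 mm and grips with 20 to 120 N. Pads are 22 mm wide; open, the fingers measure 114 mm over their backs; the gripper's body (76 mm by 85 mm) begins 54 mm behind the grasp point. The pads swing forward as they close: fully open they stand 13 mm farther back than shut.
Start: joints at [1.407, 0.255, 0.108, 0, -1.424, -0.285], TCP at [238.61, 495.538, 231.283] pointing down, gripper open.
Joint ranges: [-2.95, 2.95], [-1.21, 1.97], [-1.09, 1.5], [-2.87, 1.71], [-2.94, -0.07], [-3.05, 3.05]. Speed limits (rad/s): [2.57, 2.57, 3.14, 3.14, 3.14, 3.14].

## Interface

Orientations are given as a unit quaternion [w, x, y, z].
In Python, from bench import reach, line_to, move_j, grip, pause, ik, read_camera, IKError, close_job, get_time, get_q, get_joint_vel, get_joint_efforts, get_position, get_tcp_rot, get_force, get_wrist_torque, get_finger_gap, grip_depth gives the robot as it stands. The module is installed in compiled form; this text tells all that it offers. Calls block until the motion is done:
- reach(position, orientation): joint-space move of the TCP to a pose.
- line_to(position, rot=None, vel=150): straight line of the TCP; rot=None keeps the orientation; vel is the mean speed in mm/s.
- move_j(angles): joint-space move.
- grip(opening, newtons=None): opening from 0.0 (shut) to 1.0 (fully open); newtons is the grip in N (None keeps the last); returns when the fingers have stopped.
- pause(seconds).
- ik(position, orientation): joint angles nearest the present ones, or None.
- read_camera(name): name is "side" or "top"; returns a dict with "pixels" (384x512x3 uint8, red, green, blue), "fx", "fy", "cx", "cy" (pixels), "R" (3x3) and "t" (3): a world point X has camera coordinates R X + t. Camera axes: x right, y down, z forward; pixel columns grow to the right and rows downward; lengths in mm; the calibration is good to about 2 mm. A picture is of the moment at which its call begins. There is no depth.
A pose or a line that the arm cannot do raises IKError and nothing moves.
- close_job(): hands the job in, once; it reports no verdict.
Readings, each from a call of its own:
- get_time(): time.
- get_q(): joint angles.
- get_joint_vel(): joint speeds.
- get_joint_efforts(): joint torques, N m.
- get_position(): TCP position.
- get_tcp_rot(): TCP orientation.
- get_force(): force on the tool from outside, world axes, zero at the start.
- get_wrist_torque(): the same for the moment, N m.
- get_finger_gap(): opening from 0.0 (shut) to 1.0 (fully open).
Only numpy, scipy, OpenCV 4.12 (cv2) and the standard library are available. Lean on these libraries where they do the work, as an engineer would, in place of code of your own. Each camera call takes 0.05 s, during which the arm holds its last target. There are 200 camera calls.

## Working session

There is one attempt and no reset: what is moved stays moved. The work goes in short steps, each a Python script; the robot and the scene stay as the last script left them, time stands still between calls to the robot, and variables do not carry over. Pictures are saved under pics/ and viewed, about 8 in all and at most 12, crops included, and the job is handed in when it is done.

```bash
mkdir -p pics
python3 - <<'E'
from bench import *
import cv2,numpy as np
for n in("side","top"):
    c=read_camera(n); cv2.imwrite(f"pics/{n}0.png",cv2.resize(c["pixels"][:,:,::-1],(800,600)))
    np.savez(f"{n}0.npz",**c)
    print(n,c["fx"],c["fy"],c["cx"],c["cy"],np.round(-c["R"].T@c["t"]),np.round(c["R"],3).tolist())
print(get_tcp_rot(),get_time(),grip_depth() if callable(grip_depth) else grip_depth)
E
```

```text
side 442.9359326791567 442.9359326791567 264.4348953203749 199.5372411584784 [ -39. -935.  755.] [[0.873, -0.488, -0.02], [-0.247, -0.405, -0.881], [0.421, 0.774, -0.474]]
top 470.3831483377123 470.3831483377123 245.69563606803024 187.75349832944912 [ 281.   63. 1480.] [[0.024, -1.0, 0.0], [-0.986, -0.024, -0.167], [0.167, 0.004, -0.986]]
[-6.86612134e-04 -5.32009239e-01  8.46738153e-01 -4.44833966e-04] 0.1 18.700000000000003
```

View pics/side0.png

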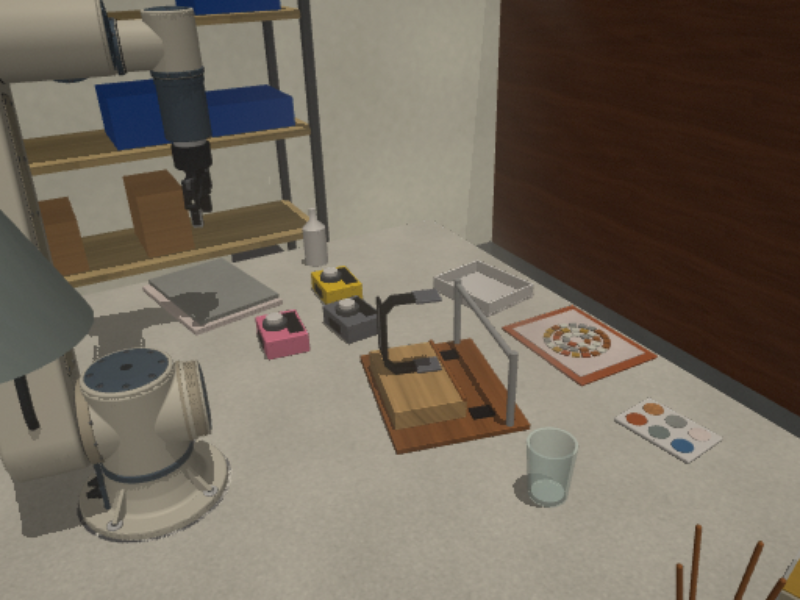

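View pics/top0.png

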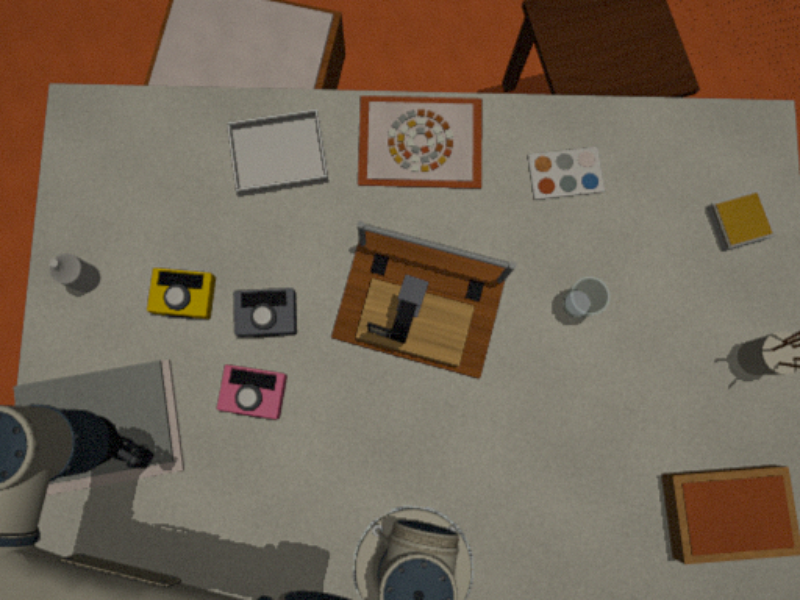

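Side view: the magnifier stands on the ledge, with its crown at about (382,330), upper pad (427,296) and lower pad (427,366). Top view: the rail runs (360,230)–(510,268), the grey charger button is at (262,315), and the jar at about (585,300). The lens points to the left (+y). Next I'll enlarge both views.

Run:
```python
import cv2,numpy as np
t=np.load("top0.npz")["pixels"];s=np.load("side0.npz")["pixels"]
a=cv2.resize(t[135:250,205:335],(400,354),interpolation=cv2.INTER_CUBIC) 
a=cv2.resize(t[135:250,205:335],None,fx=4,fy=4,interpolation=cv2.INTER_CUBIC)[:, :520]
b=cv2.resize(s[170:295,225:345],None,fx=4,fy=4,interpolation=cv2.INTER_CUBIC)
cv2.imwrite("pics/crop1.png",a[:,:,::-1]);cv2.imwrite("pics/crop2.png",b[:,:,::-1])
```

```text
(no output)
```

View pics/crop1.png

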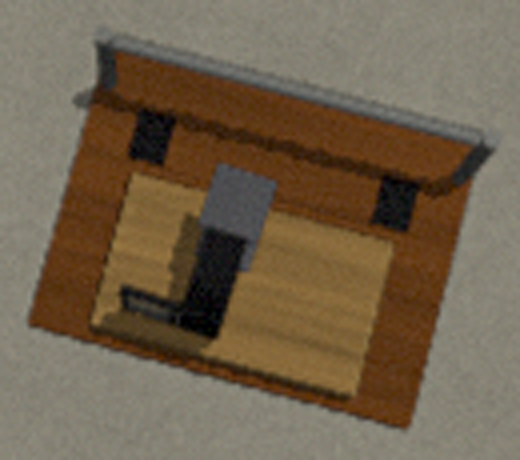

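View pics/crop2.png

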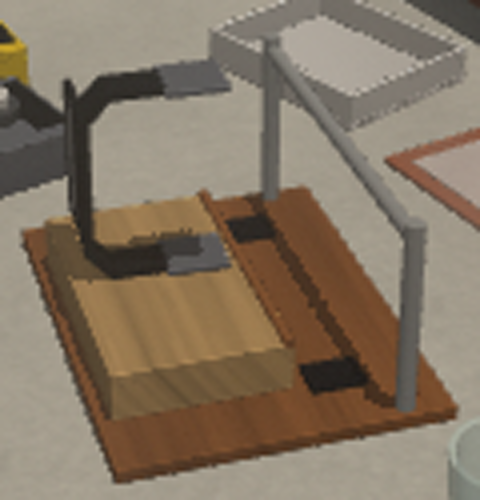

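Crop 1: the ledge top corners are (132,175), (393,240), (355,397) and (92,333); the rail runs (105,40)–(495,138); the upper pad's end edge is (218,165)–(277,183); and the crown's top is at about (200,335). Crop 2 agrees: the U stands upright with its opening towards the rail. Now I'll cast rays.

```bash
cat > h.py <<'E'
import numpy as np,cv2
def load(n): return dict(np.load(n+"0.npz"))
def ray(c,u,v):
    C=-c["R"].T@c["t"]; d=c["R"].T@np.array([(u-c["cx"])/c["fx"],(v-c["cy"])/c["fy"],1]); return C,d/np.linalg.norm(d)
def plane(c,u,v,z):
    C,d=ray(c,u,v); return C+d*(z-C[2])/d[2]
def tri(c1,p1,c2,p2):
    C1,d1=ray(c1,*p1);C2,d2=ray(c2,*p2)
    s=np.linalg.lstsq(np.c_[d1,-d2],C2-C1,rcond=None)[0]
    a,b=C1+s[0]*d1,C2+s[1]*d2
    return (a+b)/2,np.linalg.norm(a-b)
def proj(c,X):
    p=c["R"]@X+c["t"]; return c["fx"]*p[0]/p[2]+c["cx"],c["fy"]*p[1]/p[2]+c["cy"]
E
python3 - <<'E'
from h import *
np.set_printoptions(precision=1,suppress=True)
t,s=load("top"),load("side")
T=lambda u,v:(205+(u+.5)/4-.5,135+(v+.5)/4-.5)
S=lambda u,v:(225+(u+.5)/4-.5,170+(v+.5)/4-.5)
L=np.array([plane(t,*T(*p),50) for p in[(132,175),(393,240),(355,397),(92,333)]]);print("ledge\n",L)
R=np.array([plane(t,*T(*p),148) for p in[(104,40),(495,138)]]);print("rail",R,np.linalg.norm(R[0]-R[1]))
B=np.array([plane(t,*T(*p),12) for p in[(30,325),(410,428)]]);print("base",B,np.linalg.norm(B[0]-B[1]))
a=np.arctan2(*(R[0]-R[1])[[1,0]])-np.pi/2
print("yaw rail",a,"ledge",np.arctan2(*(L[0]-L[1])[[1,0]])-np.pi/2,np.arctan2(*(L[3]-L[2])[[1,0]])-np.pi/2,"base",np.arctan2(*(B[0]-B[1])[[1,0]])-np.pi/2)
ex=np.array([np.cos(a),np.sin(a),0])
print("origin from rail",R.mean(0)-105*ex,"ledge",L.mean(0)+25*ex,"base",B.mean(0)+100*ex)
print("rail tri",tri(t,T(104,40),s,S(271,42)),tri(t,T(495,138),s,S(415,226)))
for p in[(218,165),(277,183),(245,235),(205,228),(215,338),(180,330),(122,292)]: print("mag",p,plane(t,*T(*p),200))
print("pad end tri",tri(t,T(277,183),s,S(231,88)),tri(t,T(218,165),s,S(221,62)))
for n,c,roi in(("t",t,(140,180,220,190)),("s",s,(190,185,218,240))):
    u0,v0,v1,u1=(roi[0],roi[1],roi[2],roi[3])
    im=c["pixels"].astype(int)[v0:v1,u0:u1] if n=="t" else c["pixels"].astype(int)[v0:v1,205:240]
    off=(u0,v0) if n=="t" else (205,v0)
    m=(im.min(2)>125).astype(np.uint8); k,l,st,ce=cv2.connectedComponentsWithStats(m)
    print(n,[(st[i].tolist(),(ce[i]+off).tolist()) for i in range(1,k) if st[i][4]>15])
E
```

```text
ledge
 [[ 551.8   94.5   50. ]
 [ 505.9 -107.4   50. ]
 [ 384.7  -79.1   50. ]
 [ 428.6  121.7   50. ]]
rail [[ 632.9  115.5  148. ]
 [ 566.8 -169.2  148. ]] 292.18947772588115
base [[ 437.6  172.    12. ]
 [ 364.5 -125.7   12. ]] 306.5434105757636
yaw rail -0.2281514232735007 ledge -0.22383466773519256 -0.21491050338699935 base -0.24069486227565617
origin from rail [497.6  -3.1 148. ] ledge [492.1   1.7  50. ] base [498.5   0.5  12. ]
rail tri (array([632.6, 114.9, 152.6]), np.float64(1.8431005926178676)) (array([ 564.3, -167.3,  156.1]), np.float64(1.6800168478095345))
mag (218, 165) [531.9  31.8 200. ]
mag (277, 183) [520.2  -9.2 200. ]
mag (245, 235) [483.3  12.3 200. ]
mag (205, 228) [487.5  39.9 200. ]
mag (215, 338) [411.7  31.5 200. ]
mag (180, 330) [416.6  55.5 200. ]
mag (122, 292) [441.8  95.8 200. ]
pad end tri (array([521.2,  -9.6, 197.1]), np.float64(0.972114922670229)) (array([535.1,  30.7, 195.9]), np.float64(5.018669192525874))
t [([22, 17, 11, 10, 84], [167.5, 201.63095238095238])]
s [([27, 0, 8, 12, 70], [236.0857142857143, 189.18571428571428]), ([12, 6, 10, 5, 40], [221.625, 193.175]), ([0, 9, 13, 24, 101], [208.3861386138614, 211.12871287128712])]
```

Both views put the stand at about (497,−1) with yaw −0.228. The arm ends sit at stand x of about +25, 7 mm short of the lip, and the magnifier's centre line is at stand y of about 18. Its top measures 197 against a true 200, so the measurements hold. I'll push high on the crown with shut fingers, along an arc.

```bash
cat >> h.py <<'E'
A=-0.228; O=np.array([497.,-1,0]); EX=np.array([np.cos(A),np.sin(A),0]); EY=np.array([-np.sin(A),np.cos(A),0])
def W(x,y,z): return O+x*EX+y*EY+np.array([0,0,z])
def quat(sgn):
    from scipy.spatial.transform import Rotation as Ro
    x=EY*sgn; z=np.array([0,0,-1.]); q=Ro.from_matrix(np.c_[x,np.cross(z,x),z]).as_quat(); return [float(v) for v in (q[3],q[0],q[1],q[2])]
E
python3 - <<'E'
from h import *
from bench import *
np.set_printoptions(precision=2,suppress=True)
t,s=load("top"),load("side")
print("button",tri(t,(167.5,201.6),s,(221.6,193.2)),plane(t,167.5,201.6,58),proj(s,plane(t,167.5,201.6,58)))
p0=W(-150,24,250)
qs=[(q,ik(p0.tolist(),q)) for q in(quat(1),quat(-1))]
q,j=min([x for x in qs if x[1] is not None],key=lambda x:np.abs(np.array(x[1])-get_q()).sum()); print(q,np.array(j))
grip(0.0); reach(p0.tolist(),q)
line_to(W(-150,24,160).tolist())
P=30.;h=110;off=11
f0=np.array(get_force())
for x in np.arange(-120,-P*0-94,4.):
    line_to(W(x,24,160).tolist(),vel=60); f=np.array(get_force())-f0
    if f@EX<-0.5: break
print("contact",x,f,get_time())
for d in(4,8):
    line_to(W(x+d,24,160).tolist(),vel=40); print(d,np.array(get_force())-f0)
c=read_camera("side"); cv2.imwrite("pics/a_side.png",cv2.resize(c["pixels"][170:295,205:345],None,fx=4,fy=4)[:,:,::-1])
c=read_camera("top"); cv2.imwrite("pics/a_top.png",cv2.resize(c["pixels"][135:250,205:335],None,fx=4,fy=4)[:,:,::-1])
a=cv2.imread("pics/a_side.png");print(get_position(),get_time(),get_finger_gap())
E
```

```text
button (array([471.86, 304.83,  66.22]), np.float64(0.26009219442764964)) [473.09 306.19  58.  ] (np.float64(221.96392900808897), np.float64(195.09500845634915))
[0.0, -0.6220812904723529, 0.7829526601552945, 0.0] [ 0.6  -0.14 -0.27  0.   -1.44  0.74]
contact -116.0 [-0.99 -1.05  0.66] 4.1833
4 [-0.53 -1.15  0.31]
8 [-0.68 -0.96  1.38]
[397.2   46.76 159.95] 4.7833 0.0017981897759655372
```

View pics/a_side.png

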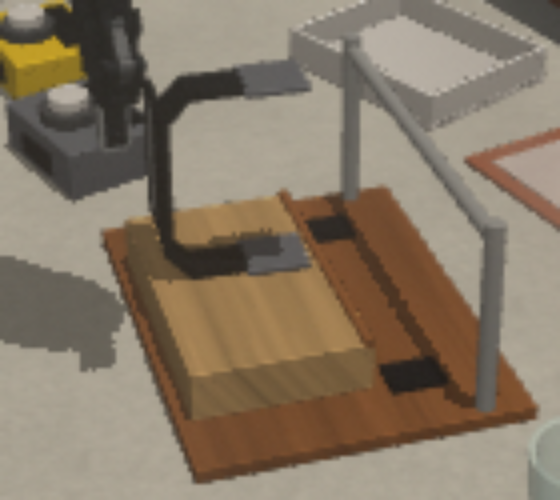

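The fingers at about (118,140) are still a little short of the crown at (157,150), and the earlier "contact" was noise. The height looks right. Next: push to the lip, then the arc.

Run:
```python
from h import *
from bench import *
np.set_printoptions(precision=2,suppress=True)
f0=np.array(get_force())
for x in(-100,-94,-88,-84):
    line_to(W(x,24,160).tolist(),vel=60); print(x,(np.array(get_force())-f0)@EX)
P,h,off=31.,110,11
for th in range(4,41,4):
    a=np.radians(th); X=-105*np.cos(a)+h*np.sin(a); Z=105*np.sin(a)+h*np.cos(a)
    line_to(W(P+X-off,24,50+Z).tolist(),vel=60); f=np.array(get_force())-f0; print(th,f@EX,f@EY,f[2])
s=read_camera("side")["pixels"][150:295,205:345]; t=read_camera("top")["pixels"][135:235,205:335]
a=cv2.resize(s,None,fx=3,fy=3);b=cv2.resize(t,(380,292)); b=cv2.copyMakeBorder(b,0,a.shape[0]-292,0,0,cv2.BORDER_CONSTANT)
cv2.imwrite("pics/b.png",np.hstack([a,b])[:,:,::-1]);print(get_time(),np.hstack([a,b]).shape)
```

```text
-100 0.19702059825114732
-94 0.2507082952182528
-88 0.5571936344297753
-84 -0.739264162412833
4 -1.9284513345017422 0.31992820305790726 0.5169293128875706
8 -0.7231664627992638 -0.2707191479315753 0.03452585136336353
12 -0.8438363560334444 -1.1324530682015037 0.8208723223235483
16 -0.8117643097307766 0.4310037965871944 0.9319295008938481
20 -1.2680575979204296 -0.22795243390199077 1.186252459383954
24 -0.14933557796853136 0.2878590575746415 -0.2477264560353982
28 -0.616941036805051 -0.018155168034428765 -0.29344418983120046
32 -0.7387065790371118 0.18851080130586836 0.7394535642667887
36 0.2839647454062622 -0.4691664570403911 0.5949284026727818
40 0.4874322453718807 0.1539704090885545 0.4057823984088256
9.1583 (435, 800, 3)
```

View pics/b.png

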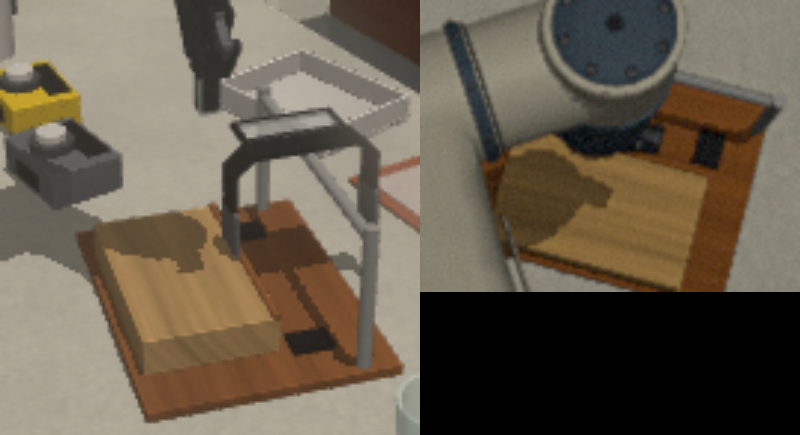

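The magnifier now hangs astride the rail: crown top at (290,130), near arm at (232,215), far arm beyond the rail at (370,175). I'll retreat upwards, go over the charger and measure again.

Run:
```python
from h import *
from bench import *
np.set_printoptions(precision=2,suppress=True)
p=np.array(get_position()); line_to((p-60*EX+[0,0,60]).tolist(),vel=200)
b=np.array([472.5,305.5,0]); q=[float(v) for v in get_tcp_rot()]
reach([b[0],b[1],180.],q)
t=load("top")
# circle of button in initial top and side images
for n in("top","side"):
    c=load(n); u,v=proj(c,b+[0,0,60]); u,v=int(u),int(v)
    g=c["pixels"][v-14:v+14,u-16:u+16].min(2)
    m=(g>105).astype(np.uint8);k,l,st,ce=cv2.connectedComponentsWithStats(m)
    print(n,[(st[i].tolist(),ce[i]+[u-16,v-14]) for i in range(1,k) if st[i][4]>15])
s=read_camera("side")["pixels"][150:295,200:340]; 
cv2.imwrite("pics/c.png",cv2.resize(s,None,fx=4,fy=4)[:,:,::-1]);print(get_time(),get_position())
```

```text
top [([11, 9, 11, 12, 96], array([167.23, 201.6 ]))]
side [([26, 0, 6, 15, 68], array([234.09, 186.18])), ([12, 11, 10, 7, 57], array([221.68, 193.93])), ([0, 14, 3, 14, 25], array([205.48, 200.64]))]
10.8833 [473.16 304.41 180.69]
```

View pics/c.png

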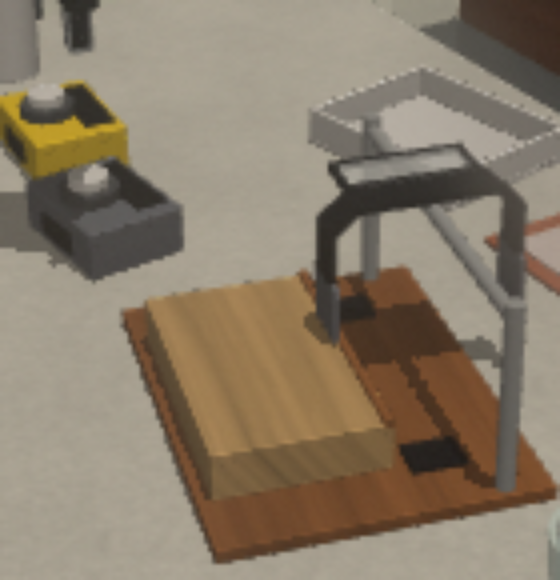

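Still astride and stationary; the button in this view is at (95,178), and the tip is above it. Pressing with force feedback.

Run:
```python
from h import *
from bench import *
line_to([472.5,305.5,80.],vel=120); pause(0.2)
f0=np.mean([get_force()[2] for _ in range(1)]); L=[]
z=80.;hit=None
while z>46:
    z-=1.; line_to([472.5,305.5,z],vel=40); f=get_force()[2]-f0; L.append((z,round(float(f),1),round(float(get_position()[2]),1)))
    if f>13: break
pause(0.3); print(L,get_force()[2]-f0)
line_to([472.5,305.5,180.],vel=120); pause(0.3)
s=read_camera("side")["pixels"][150:330,200:390]; t=read_camera("top")["pixels"][120:260,130:400]
a=cv2.resize(s,(400,379));b=cv2.resize(t,(400,207));b=cv2.copyMakeBorder(b,0,172,0,0,cv2.BORDER_CONSTANT)
cv2.imwrite("pics/d.png",np.hstack([a,b])[:,:,::-1]);print(get_time(),get_force())
```

```text
[(79.0, -0.5, 79.0), (78.0, -1.0, 77.9), (77.0, -0.5, 76.9), (76.0, -0.6, 75.9), (75.0, -1.4, 74.9), (74.0, -0.8, 73.9), (73.0, -1.4, 72.9), (72.0, 0.3, 71.9), (71.0, -0.7, 70.9), (70.0, -0.4, 69.9), (69.0, -0.8, 68.9), (68.0, 0.9, 68.2), (67.0, 1.0, 67.2), (66.0, 2.7, 66.1), (65.0, 1.5, 65.1), (64.0, 1.9, 64.1), (63.0, 3.7, 63.1), (62.0, 3.0, 62.1), (61.0, 4.2, 61.1), (60.0, 10.0, 61.0), (59.0, 15.1, 60.9)] 15.636593615405513
19.175 [-1.04298548  0.47035006 -0.29590516]
```

View pics/d.png

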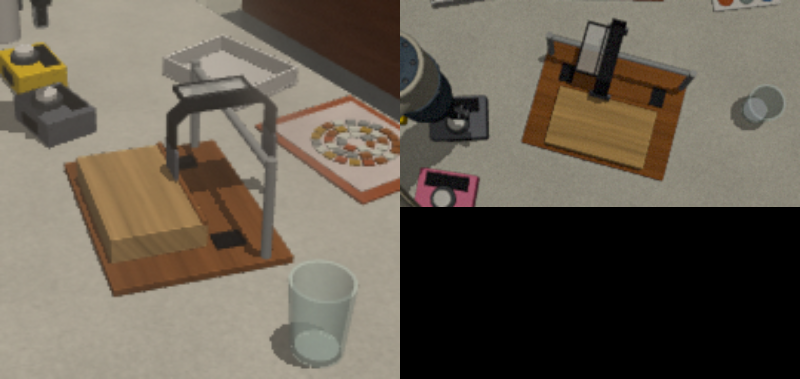

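The spring force rose from 68 mm and hit a hard stop at 61 mm, which is the full 7 mm of travel. The picture shows the magnifier astride the rail, the button up, the jar in place and the tool clear.

```bash
python3 -c "
from bench import *
close_job();print(get_time())"
```

```text
the job is handed in; nothing more can be done
the job is handed in; nothing more can be done
```

The magnifier hangs on the rail, the charger button was pressed all the way down and came back up, and the job is handed in (no verdict is reported).

- **Magnifier:** I pushed high on the crown with shut fingers along an arc until it tipped over. The three pictures taken afterwards all show it hanging astride the rail, one arm on each side and not moving. I judged that by eye and did not measure the crown's offset from the rail.
- **Button:** The spring force started at about z = 68 mm and met a hard stop at 61 mm, which matches the full 7 mm of travel. The push reached about 15 N. After I retreated, the button looked up again in the picture.
- **Jar and clearance:** The jar looked unmoved, and the arm never went near it. The tool ended about 110 mm above the button with no contact force.
- **Time:** The clock read about 19 s at the last reading, just before hand-in.
- **Disagreements:** The first "contact" on approach was force-sensor noise of about 1 N; the picture showed the fingers still short of the crown. The push forces were too close to that noise to show when it tipped, so I relied on the pictures.

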